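# Index the bench magnifier over the culture dish

## Task

Bring the bench magnifier over the round culture dish: hook a fingertip under the pull ring of its spring index pin and lift the pin out of the middle hole, swing the arm one hole over to the side where the dish stands, and let the pin spring fully home in that hole. Work only with the fingertip, gently: do not pinch the ring or force the locked arm, and leave the dish, the slide holder, the pen pot and the calculator where they are.

Things in the scene. Friction and masses are not known exactly. Their poses are not given: they have to be found in the camera images.
- stand: Magnifier stand, fixed on the bench: grey foot 295 x 264 x 14 mm, steel column 38 mm thick. Origin on the upright pivot axis, at bench level; -x points along the middle hole towards the robot (within 17 degrees), +y to the robot's left. Engraved station rings on the foot, 200 mm from the pivot, lie below the middle hole and its two neighbours (x -181, y +-84.5 mm)
- middle_hole (a point): Middle one of five 9.4 mm through holes, 25 degrees (0.436 rad) apart on a circle of 110 mm radius about the pivot, in a level fan-shaped steel plate 10 mm thick. The point lies on the plate's top, 115 mm above the bench; axes as the stand's
- swing_arm (a joint): Arm angle, rad: 0 in the middle hole (the start), +0.436 in the next hole on the stand's +y side, -0.436 on its -y side, outer holes +-0.873, stops +-1.0. Aluminium bar 34 mm wide, top 134 mm above the bench; hub on the pivot 60 mm wide, 151 mm high. Light friction (1 N at the ring): stays where left; play 0.006 rad either way with the pin in a hole
- index_pin (a joint): Lift of the spring index pin, m: 0 home in a hole, about 0.0095 with its round nose on top of the plate, 0.016 at the upper stop. The spring presses it down with 5 N at home, 8.8 N at 0.0095, 11.4 N at 0.016. Between holes it rides on the plate and drops by itself into a hole it is pushed over, which stops the arm
- pull_ring (a point): Upright pull ring (stirrup) of 6 mm steel rod on the pin, moving with it. The point: middle of the underside of its level top bar, 215 mm above the bench with the pin home; x level through the opening towards the pivot, y along the bar. Opening 51 mm wide, 45 mm high, lower corners cut 10 mm. Around it nothing but the pin barrel (158 mm) stands above 151 mm; free beyond it for 80 mm
- magnifier (a point): Round magnifier, black frame 92 mm wide, 18 mm high, at the end of the swing arm, 200 mm from the pivot. The point: centre of the glass, 126 mm above the bench
- culture_dish: Round closed culture dish of clear plastic, 64 mm wide, 16 mm high, loose on one of the two side stations of the foot (left or right varies). Origin: centre of its underside
- slide_holder: Flat aluminium slide holder with a glass slide, 86 x 34 x 6 mm, loose on the other side station. Origin: centre of its underside
- pen_pot: Round dark pen pot, 80 mm wide, 100 mm high, pens up to 165 mm, loose on the bench to the robot's left of the stand. Origin: centre of its underside
- calculator: White desk calculator, 140 x 95 x 21 mm, loose on the bench to the robot's right of the stand. Origin: centre of its underside
Not all that is in view belongs to the job. Several things have the shape of the culture_dish; the one meant has the colours described above.

How it is judged (in metres and radians):
On the way, in this order (a step that is already met when the one before it is completed fails the run):
1. the pin is lifted clear of the middle hole by the fingers at the pull ring (value of joint index_pin above 0.009 m and value of joint swing_arm between -0.2 and 0.2 rad and contact force between the fingers and stand above 1 N), for 0.1 s.
2. the pin is home in the hole over the culture dish (value of joint index_pin below 0.002 m and horizontal distance between magnifier and culture_dish below 0.02 m), for 0.2 s.
At the end, for the whole second after the job is handed in: Pin home (lift under 2 mm) in the next hole on the dish's side, arm at rest within 0.02 rad of that hole; magnifier over the dish (centres within 20 mm from above); dish and slide holder within 10 mm, pen pot and calculator within 20 mm of their starts (all of step 2 and ((y of culture_dish in the frame of stand above 0 m and value of joint swing_arm between 0.416 and 0.456 rad) or (y of culture_dish in the frame of stand below 0 m and value of joint swing_arm between -0.456 and -0.416 rad)) and velocity of joint swing_arm between -0.02 and 0.02 rad/s and distance of each of culture_dish, slide_holder from where it was at the start of the episode below 0.01 m and distance of each of pen_pot, calculator from where it was at the start of the episode below 0.02 m); the robot touches nothing.
It fails at once if the stand is gripped or forced: the fingers press on its parts with more than 35 N (contact force between the fingers and stand above 35 N).
It fails at once if the culture dish is pushed or lifted (distance of culture_dish from where it was at the start of the episode above 0.01 m).
It fails at once if the slide holder is pushed or lifted (distance of slide_holder from where it was at the start of the episode above 0.01 m).
It fails at once if the pen pot is moved or tipped (distance of pen_pot from where it was at the start of the episode above 0.02 m or angle between pen_pot's own z axis and vertical above 0.3 rad).
It fails at once if the calculator is moved (distance of calculator from where it was at the start of the episode above 0.02 m).
It also fails if it takes over 42 s, if anything falls off the work surface, if the arm or the gripper's body presses on something with over 40 N, if the wrist force passes 120 N, or if a joint passes its speed limit or range.

## Robot

A 6-joint arm with a two-finger parallel gripper is mounted at the origin on the work surface. World frame = base frame: x ahead of the robot, y to its left, z up, the work surface at z = 0. Lengths are in mm, angles in rad, forces in N, time in s.
With the tool pointing down it reaches from about 250 to 725 mm from the base axis. Payload 4 kg.
Tool frame: the origin (TCP) lies between the finger pads; the fingertips stand 14 mm ahead of it and the grasp point (between the pads) lies 5 mm behind it; z points along the fingers, y is the line along which they close (so a half turn about z gives the same grasp; the last joint's range is limited). The gripper opens to 85 mm and grips with 20 to 120 N. Pads are 22 mm wide; open, the fingers measure 114 mm over their backs; the gripper's body (76 mm by 85 mm) begins 54 mm behind the grasp point. The pads swing forward as they close: fully open they stand 13 mm farther back than shut.
Start: joints at [1.102, 0.241, 0.005, 1.335, 0, 1.571], TCP at [225.906, 446.056, 245.306] pointing down, gripper open.
Joint ranges: [-2.72, 2.72], [-1.05, 1.87], [-1.09, 1.28], [-1.99, 2.15], [-1.42, 1.44], [-3.14, 3.14]. Speed limits (rad/s): [2.79, 2.79, 3.14, 3.14, 3.14, 3.14].

## Interface

Orientations are given as a rotation vector (axis times angle).
In Python, from plant import env gives the robot as it stands.
- The arm moves only by the shell command python3 -m crank 'ROWS' [FORCE]. ROWS is JSON, a list of rows, each a list of 7 numbers: the gripper's target within -1 to 1 (fully open at 1, half-way at 0, shut at -1), then the shift along the tool's x, y, z in cm, then the turn, a rotation vector about the tool's x, y, z in degrees. A call has 1 to 20 rows; each row is the pose to reach, as a shift and turn from the pose commanded when the call began, along the tool's axes at that moment; what a row does not reach only later rows make up. A row lasts 1/10 s, in which the tool goes at most 50 mm and 8.59 degrees, less where a joint would pass 70% of its speed; a pose out of reach is approached as far as the arm can. A call with a gripper value outside its range is refused whole. The fingers move at their own pace and stop on an object; FORCE is the grip in N (left out, the last holds). Time passes only in rows, so rows that repeat a pose let the fingers close. It gives the time, the measured TCP pose, the force, the opening and the grip force at its end, in the units of the state.
- env.state(): the state, without advancing time (a new reading comes with each control period).
- env.capture(name): name is "side" or "top" or "wrist"; returns a dict with "image" (480x640x3 uint8, red, green, blue), "range_z" (480x640 float32, mm along the optical axis (not along the pixel's ray), 0 where there is no reading), "vfov" (degrees; the focal length in pixels is half the picture's height over the tangent of half this angle, whatever the lens; pixels are square), "cx", "cy" (the principal point, pixels), "view" (4x4, takes a point from world to camera coordinates). Camera axes: x right, y up, looking along -z (the intrinsics and any distortion apply to the point x, -y, -z); pixel columns grow to the right and rows downward; lengths in mm; the calibration is good to about 2 mm. A picture is of the moment at which its call begins.
- env.sign_off(): hands the job in; it is judged then, once.
Trained networks look in the newest picture that a camera, given by its name, has taken for a name from the list of things; names that differ only in an ending like _2 or _b are one class to them, and where a whole thing is asked for, a point or a joint stands for the part that bears it (a point fixed in the world has none). Each returns a list of dicts, best first, with "conf" (0 to 1); they miss things now and then, are a little off and sometimes report something else, mostly with a low value. They report only what shows in the picture. A call takes as long as a camera call. They do not tell look-alikes from the thing itself.
- env.trace(camera, thing): "region" (480x640 bool, what is visible of it) and "location" ([row, column] in pixels, amid what is visible of it).
The state is a dict: "time_s": time; "joints": joint angles; "qd": joint speeds; "joint_efforts": joint torques, N m; "position": TCP position; "orientation": TCP orientation; "force": force on the tool from outside, world axes, zero at the start; "ft_torque": the same for the moment, N m; "gripper_width": finger opening in mm; "grasp_force": force on a finger pad.
Only numpy, scipy, OpenCV 4.12 (cv2) and the standard library are available. Lean on these libraries where they do the work, as an engineer would, in place of code of your own. Each camera call takes 0.05 s, during which the arm holds its last target. There are 200 camera calls.

## Working session

There is one attempt and no reset: what is moved stays moved. The work goes in short steps, Python scripts to look and compute and a shell command to move; the robot and the scene stay as the last step left them, time stands still between calls to the robot, and variables do not carry over. Pictures are saved under pics/ and viewed, at most 10 in all, crops included, and the job is handed in when it is done.

```bash
mkdir -p pics; cat > h.py <<'E'
import numpy as np,cv2
from plant import env
def cap(n,save=None):
    c=env.capture(n)
    if save: cv2.imwrite('pics/'+save,c['image'][:,:,::-1])
    return c
def pts(c,mask=None):
    h,w=c['range_z'].shape
    f=h/2/np.tan(np.radians(c['vfov'])/2)
    v,u=np.mgrid[:h,:w]; d=c['range_z']
    m=d>0
    if mask is not None: m&=mask
    u,v,d=u[m],v[m],d[m]
    P=np.stack([(u-c['cx'])/f*d,-(v-c['cy'])/f*d,-d,np.ones(len(d))])
    return (np.linalg.inv(c['view'])@P)[:3].T,np.stack([v,u],1)
E
cat > m.py <<'E'
from h import *
np.set_printoptions(precision=1,suppress=True)
s=env.state();print(s)
ims=[]
for n in ['top','side']:
    c=cap(n); ims.append(c['image'])
    print(n,c['vfov'],c['cx'],c['cy'],[k for k in c])
    for t in ['stand','swing_arm','pull_ring','magnifier','culture_dish','slide_holder','pen_pot','calculator']:
        try: r=env.trace(n,t)
        except Exception as e: print(t,e);continue
        for x in r[:3]:
            p,_=pts(c,x['region'])
            if len(p): print(t,round(x['conf'],2),np.array(x['location']),len(p),'med',np.median(p,0),'lo',np.percentile(p,2,axis=0),'hi',np.percentile(p,98,axis=0))
            else: print(t,x['conf'],x['location'],'nodepth')
    cv2.imwrite(f'pics/{n}0.png',c['image'][:,:,::-1])
E
python3 m.py
```

```text
{'time_s': 0.0, 'joints': array([ 1.1,  0.2,  0. ,  1.3, -0. ,  1.6]), 'qd': array([-0.,  0.,  0., -0.,  0., -0.]), 'joint_efforts': array([  0. , -37.2,  25.2,   0. ,   0. ,  -0. ]), 'position': array([225.7, 445.5, 244.4]), 'orientation': array([-0.7, -3.1,  0. ]), 'force': array([ 0.5, -0.4,  0.1]), 'ft_torque': array([ 0., -0., -0.]), 'grasp_force': 0.0, 'gripper_width': 85.37700940676118}
top 51.09547920998143 321.38949375533014 246.81963120709935 ['image', 'range_z', 'vfov', 'cx', 'cy', 'view']
stand 0.88 [226.6 310.3] 17619 med [583.2  57.6  19.4] lo [444.  -70.1  10.2] hi [737.  203.  155.4]
swing_arm 0.8 [236.4 298.3] 4499 med [543.2  70.  135.1] lo [455.1  23.9 126.8] hi [706.5 129.1 219.1]
pull_ring 0.72 [206.3 305.2] 276 med [582.3  71.2 186.1] lo [573.7  40.8 163.4] hi [589.7  98.6 223.9]
magnifier 0.83 [235.8 299. ] 4675 med [546.6  70.2 135. ] lo [455.2  24.1 119.6] hi [707.8 130.  219.7]
culture_dish 0.95 [265.  187.4] 825 med [482.1 291.4  17.2] lo [453.8 262.5  12.1] hi [510.8 320.9  20.9]
culture_dish 0.91 [324.2 182.5] 934 med [363.6 277.1  17. ] lo [335.4 247.2  
[... 1122 characters left out ...]
65.6  74.3 134.2] lo [456.1  20.8  18. ] hi [710.4 135.6 213. ]
culture_dish 0.93 [398.3 319.3] 974 med [482.8 296.2  16.7] lo [454.2 265.7   9.3] hi [510.  323.8  20. ]
culture_dish 0.87 [355.3 408.8] 845 med [319.5 192.8  16.8] lo [290.  161.6   3.8] hi [347.9 220.3  20. ]
culture_dish 0.85 [279.4 386.3] 623 med [352.9  22.9  16.8] lo [325.4 -11.    3.8] hi [380.   49.   20.4]
pen_pot 0.6 [382.  207.8] 2633 med [680.1 288.8  77.6] lo [642.5 249.    4.5] hi [715.8 324.4 152. ]
calculator 0.56 [213.1 324.6] 1890 med [ 483.5 -172.4   19.4] lo [ 413.9 -238.1    4. ] hi [ 554.4 -119.8   24.5]
calculator 0.45 [336.5 295.4] 808 med [534.9 174.6  30.8] lo [506.9 143.8  20.6] hi [563.3 201.7  34.2]
```

```bash
cat > m2.py <<'E'
from h import *
np.set_printoptions(precision=1,suppress=True)
for n in ['top','side']:
    c=cap(n); p,_=pts(c)
    q=p[(p[:,2]>195)&(p[:,2]<230)&(abs(p[:,0]-583)<40)&(abs(p[:,1]-71)<50)]
    print('ring',len(q),q.mean(0)); 
    cc=q[:,:2].mean(0);U,S,V=np.linalg.svd(q[:,:2]-cc);print(V,np.ptp((q[:,:2]-cc)@V[0]),np.percentile(q[:,2],[5,50,95]))
    q=p[(p[:,2]>142)&(p[:,2]<154)&(abs(p[:,0]-680)<60)&(abs(p[:,1]-50)<60)]
    ce,r=cv2.minEnclosingCircle(q[:,:2].astype(np.float32));print('hub',len(q),ce,r,q.mean(0))
    q=p[(p[:,2]>128)&(p[:,2]<141)&(abs(p[:,0]-500)<70)&(abs(p[:,1]-80)<70)]
    ce,r=cv2.minEnclosingCircle(q[:,:2].astype(np.float32));print('mag',len(q),ce,r)
E
python3 m2.py
```

```text
ring 163 [581.6  68.6 217.5]
[[ 0.2  1. ]
 [ 1.  -0.2]] 62.1960439494583 [198.9 219.9 223.6]
hub 759 (689.2468872070312, 45.125091552734375) 30.00957679748535 [688.1  44.9 147. ]
mag 2430 (511.647705078125, 83.98809814453125) 63.62469482421875
ring 129 [583.5  76.1 214.9]
[[ 0.2  1. ]
 [-1.   0.2]] 64.63528050217148 [198.5 219.  223.2]
hub 548 (689.8790283203125, 46.031856536865234) 30.212472915649414 [689.4  49.4 146.7]
mag 1749 (511.8731994628906, 85.83106994628906) 63.2926025390625
```

View pics/top0.png

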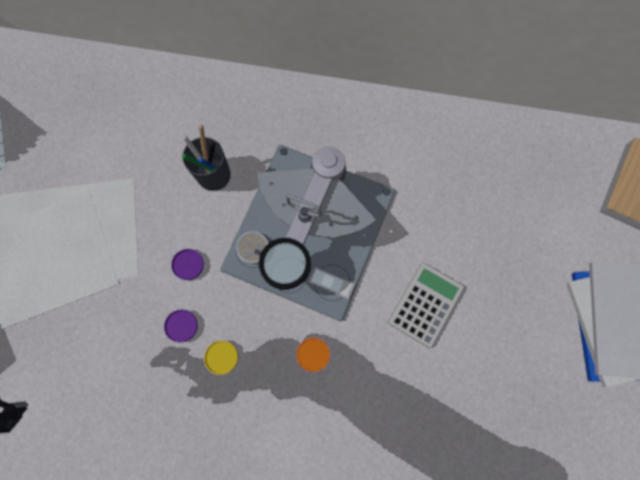

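View pics/side0.png

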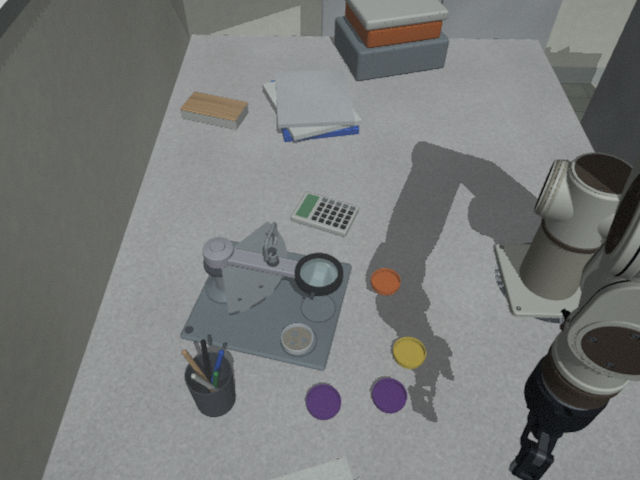

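The top view shows the clear dish on the foot at about (252,247), the robot's left. The slide holder is at (330,280), the hub at (328,162), the ring at (305,210) and the magnifier at (285,263). The side view agrees. The coloured look-alikes are off the foot. The geometry is consistent: hub (689.5,45.6), dish 200 mm from it, ring at (583.2,73.9), stand yaw −14.9°, and the swing is +0.436.

I'll start with a check of joint 6 and close the fingers.

```bash
cat > go.py <<'E'
# usage: go.py x y z az [pitchup] : row for a level tool pointing at azimuth az (deg), tool y horizontal-left, x down
import sys
from h import *
from scipy.spatial.transform import Rotation as R
np.set_printoptions(precision=3,suppress=True)
a=list(map(float,sys.argv[1:]))
s=env.state();Rc=R.from_rotvec(s['orientation'])
az=np.radians(a[3]); z=np.array([np.cos(az),np.sin(az),0]);y=np.array([-np.sin(az),np.cos(az),0]);x=np.cross(y,z)
Rt=R.from_matrix(np.stack([x,y,z],1))
d=Rc.inv().apply(np.array(a[:3])-s['position'])/10
rv=np.degrees((Rc.inv()*Rt).as_rotvec())
print('pos',s['position'],'q',s['joints'],'F',s['force'],'t',s['time_s'])
print('shift cm',d,'turn deg',rv,np.linalg.norm(rv))
E
python3 -m crank '[[-1,0,0,0,0,0,-8.5],[-1,0,0,0,0,0,-17]]'; python3 go.py 380 230 300 0
```

```text
time_s: 1.2
position: [225.9, 446.1, 245.3]
orientation: [-0.261, -3.131, 0.0]
force: [-0.2, -0.4, -0.0]
gripper_width: 59.0
grasp_force: 0.0
pos [225.912 446.055 245.289] q [ 1.102  0.241  0.005  1.335 -0.     1.268] F [-0.196 -0.429 -0.043] t 1.2
shift cm [-18.768 -18.761  -5.471] turn deg [ -7.473 -89.775  -7.47 ] 90.39438566629923
```

```bash
python3 -m crank '[[-1,-4.7,-4.7,-1.4,-1.9,-22.5,-1.9],[-1,-4.7,-4.7,-1.4,-1.9,-22.5,-1.9],[-1,-4.7,-4.7,-1.4,-1.9,-22.5,-1.9],[-1,-9.4,-9.4,-2.7,-3.7,-45,-3.7],[-1,-9.4,-9.4,-2.7,-3.7,-45,-3.7],[-1,-9.4,-9.4,-2.7,-3.7,-45,-3.7],[-1,-14,-14,-4,-5.6,-67,-5.6],[-1,-14,-14,-4,-5.6,-67,-5.6],[-1,-14,-14,-4,-5.6,-67,-5.6],[-1,-18.8,-18.8,-5.5,-7.5,-89.8,-7.5],[-1,-18.8,-18.8,-5.5,-7.5,-89.8,-7.5],[-1,-18.8,-18.8,-5.5,-7.5,-89.8,-7.5],[-1,-18.8,-18.8,-5.5,-7.5,-89.8,-7.5]]'; python3 go.py 496 96.7 197 -14.9
```

```text
time_s: 2.5
position: [373.5, 256.0, 308.9]
orientation: [0.03, 1.741, -0.008]
force: [-0.3, 2.4, 0.3]
gripper_width: 0.2
grasp_force: 0.0
pos [373.546 255.999 308.917] q [ 1.246 -0.062 -1.058 -0.471 -1.225  0.511] F [-0.294  2.381  0.342] t 2.5
shift cm [  8.712 -15.747  14.321] turn deg [13.513 -9.81   0.523] 16.706456171305913
```

```bash
python3 go.py 480 101 300 -14.9; python3 -m crank '[[-1,0.5,-7.8,5,7,-5,0],[-1,0.5,-7.8,5,7,-5,0],[-1,0.5,-11.5,8,10,-7,0],[-1,0.5,-15.5,11,13.5,-9.8,0.5],[-1,0.5,-15.5,12,13.5,-9.8,0.5],[-1,0.5,-15.5,12,13.5,-9.8,0.5],[-1,0.5,-15.5,12,13.5,-9.8,0.5]]'; python3 go.py 496 96.7 197 -14.9
```

```text
pos [373.546 255.999 308.917] q [ 1.246 -0.062 -1.058 -0.471 -1.225  0.511] F [-0.294  2.381  0.342] t 2.5
shift cm [ -1.16  -15.242  10.986] turn deg [13.513 -9.81   0.523] 16.706456171305913
time_s: 3.2
position: [528.3, 137.0, 296.0]
orientation: [0.231, 1.582, -0.23]
force: [0.7, -0.0, 0.2]
gripper_width: -0.3
grasp_force: 0.0
pos [528.294 137.047 295.953] q [ 0.721  0.395 -1.086 -1.438 -1.013  0.034] F [ 0.691 -0.038  0.162] t 3.2
shift cm [ 9.951 -4.767 -1.699] turn deg [-1.891 -1.314  0.146] 2.3074220581171954
```

```bash
cat > kin.py <<'E'
import numpy as np
from scipy.optimize import least_squares
from scipy.spatial.transform import Rotation as R
D=[([1.102,.241,.005,1.335,0,1.571],[225.906,446.056,245.306],None),
([1.246,-.062,-1.058,-.471,-1.225,.511],[373.546,255.999,308.917],[.03,1.741,-.008]),
([.721,.395,-1.086,-1.438,-1.013,.034],[528.294,137.047,295.953],[.231,1.582,-.23])]
def fk(q,p):
    H,L1,L2,e,a,Lt=p
    g=q[1]-q[2]; h=g+q[3]
    r=L1*np.sin(q[1])+L2*np.cos(g)+e*np.sin(g)+a*np.cos(h)
    z=H+L1*np.cos(q[1])-L2*np.sin(g)+e*np.cos(g)-a*np.sin(h)
    # arm plane frame: x fwd, y left, z up; pitch down h, then yaw q5, roll q6
    Rz=R.from_euler('z',q[0]); Rw=Rz*R.from_euler('y',h)*R.from_euler('z',q[4])
    T=Rw.as_matrix()[:,0]
    M=Rw.as_matrix()@np.array([[0,0,1],[0,1,0],[-1,0,0]])  # z fwd, y left, x down at q6=0
    M=M@R.from_euler('z',q[5]).as_matrix()
    return Rz.apply([r,0,z])+Lt*T,R.from_matrix(M)
def res(p):
    o=list((np.array(p)-[300,350,350,0,80,250])*0.01)
    for q,x,_ in D:o+=list(fk(q,p)[0]-x)
    return o
s=least_squares(res,[300,350,350,0,80,250]);P=s.x
lo=np.array([-2.72,-1.05,-1.09,-1.99,-1.42,-3.14]);hi=np.array([2.72,1.87,1.28,2.15,1.44,3.14])
def ik(pos,az,pitch,q0=(.6,.5,-1,-1.3,-.9,0)):
    az,pt=np.radians([az,pitch]);Rt=R.from_euler('z',az)*R.from_euler('y',pt)
    Rt=R.from_matrix(Rt.as_matrix()@np.array([[0,0,1],[0,1,0],[-1,0,0]]))
    f=lambda q:np.r_[fk(q,P)[0]-pos,200*(fk(q,P)[1].inv()*Rt).as_rotvec()]
    r=least_squares(f,q0,bounds=(lo,hi));return r.x,np.abs(r.fun).max()
if __name__=='__main__':
    np.set_printoptions(precision=2,suppress=True)
    print(P,s.fun)
    for q,x,o in D:
        if o: print((fk(q,P)[1].inv()*R.from_rotvec(o)).as_rotvec())
    for pt in (0,15,25,35,45):
        for n,(r,th) in {'pre':(190,0),'in':(110,0),'end':(110,-25),'endmid':(110,-12)}.items():
            A=np.radians(165.1+th); az=165.1+th-180
            b=np.array([689.5+110*np.cos(A),45.6+110*np.sin(A),197.])
            d=np.array([np.cos(np.radians(az))*np.cos(np.radians(pt)),np.sin(np.radians(az))*np.cos(np.radians(pt)),-np.sin(np.radians(pt))])
            pos=b+d*(2-(r-110))
            q,e=ik(pos,az,pt);print(pt,n,pos,'q',q,'err',round(e,2))
E
python3 kin.py
```

```text
[241.4  492.52 391.43   8.28 101.35 289.57] [-0.59  1.43  0.41  0.08  0.21  0.4  -0.01 -0.01 -0.02  0.12  0.01  0.04
 -0.11  0.07 -0.02]
[ 0. -0. -0.]
[ 0.  0. -0.]
0 pre [507.82  93.94 197.  ] q [ 0.71  0.88 -1.09 -1.99 -1.1  -0.01] err 26.5
0 in [585.13  73.37 197.  ] q [ 0.45  0.85 -1.09 -1.94 -0.71 -0.  ] err 0.0
0 end [606.65 114.88 197.  ] q [ 0.66  0.79 -0.71 -1.5  -1.36  0.  ] err 0.0
0 endmid [593.19  94.46 197.  ] q [ 0.59  0.8  -0.92 -1.72 -1.06 -0.  ] err 0.0
15 pre [510.39  93.26 217.19] q [ 0.62  0.2  -1.09 -0.83 -0.86  0.35] err 7.02
15 in [585.07  73.39 196.48] q [ 0.43  0.41 -1.04 -1.12 -0.66  0.21] err 0.0
15 end [606.59 114.92 196.48] q [ 0.64  0.46 -0.58 -0.18 -1.22  0.83] err 0.0
15 endmid [593.13  94.49 196.48] q [ 0.57  0.42 -0.86 -0.79 -0.99  0.42] err 0.0
25 pre [514.88  92.06 229.96] q [ 0.55  0.01 -0.99 -0.41 -0.71  0.42] err 0.0
25 in [584.95  73.42 196.15] q [ 0.4   0.21 -0.93 -0.61 -0.59  0.32] err 0.0
25 end [606.5  115.   196.15] q [ 0.61  0.38 -0.48  0.2  -1.07  1.  ] err 0.0
25 endmid [593.02  94.55 196.15] q [ 0.54  0.27 -0.76 -0.31 -0.87  0.59] err 0.0
35 pre [521.45  90.31 241.74] q [ 0.48 -0.09 -0.81  0.03 -0.58  0.48] err 0.0
35 in [584.78  73.46 195.85] q [ 0.36  0.11 -0.79 -0.19 -0.5   0.39] err 0.0
35 end [606.37 115.11 195.85] q [ 0.56  0.33 -0.39  0.44 -0.89  1.06] err 0.0
35 endmid [592.86  94.63 195.85] q [ 0.49  0.2  -0.63  0.05 -0.73  0.68] err 0.0
45 pre [529.9   88.07 252.15] q [ 0.4  -0.08 -0.63  0.36 -0.45  0.5 ] err 0.0
45 in [584.57  73.52 195.59] q [ 0.32  0.09 -0.64  0.15 -0.4   0.43] err 0.0
45 end [606.2  115.25 195.59] q [ 0.5   0.31 -0.29  0.62 -0.72  1.07] err 0.0
45 endmid [592.66  94.73 195.59] q [ 0.43  0.18 -0.5   0.33 -0.59  0.73] err 0.0
```

```bash
cat > to.py <<'E'
# to.py theta depth zc [pitch] [lat]: arm angle (deg, + = towards dish), TCP mm past ring plane along tool, axis height at ring plane, lateral mm (left+)
import sys
from kin import *
from plant import env
np.set_printoptions(precision=2,suppress=True)
a=list(map(float,sys.argv[1:]))+[25,0][len(sys.argv)-4:]
th,dep,zc,pt,lat=a
A=np.radians(165.1-th);az=165.1-th-180
b=np.array([689.5+110*np.cos(A),45.6+110*np.sin(A),zc])
Rt=R.from_matrix((R.from_euler('z',np.radians(az))*R.from_euler('y',np.radians(pt))).as_matrix()@np.array([[0,0,1],[0,1,0],[-1,0,0]]))
pos=b+Rt.apply([0,lat,dep])
s=env.state();Rc=R.from_rotvec(s['orientation'])
q,e=ik(pos,az,pt,q0=np.clip(s['joints'],lo+.01,hi-.01))
print('target',pos,'q',q,'err',e);print('now',s['position'],'F',s['force'],'t',s['time_s'])
print('shift cm',Rc.inv().apply(pos-s['position'])/10,'turn',np.degrees((Rc.inv()*Rt).as_rotvec()))
E
python3 to.py 0 -78 196
```

```text
target [514.88  92.06 228.96] q [ 0.55  0.01 -0.99 -0.41 -0.71  0.42] err 1.4210854715202004e-13
now [528.29 137.05 295.95] F [ 0.69 -0.04  0.16] t 3.2
shift cm [ 6.71 -4.67  0.17] turn [-1.89 23.68 -0.27]
```

```bash
python3 -m crank '[[-1,2.2,-1.5,0,-0.6,8,0],[-1,4.5,-3.1,0.1,-1.2,16,0],[-1,6.7,-4.7,0.2,-1.9,23.7,-0.3],[-1,6.7,-4.7,0.2,-1.9,23.7,-0.3],[-1,6.7,-4.7,0.2,-1.9,23.7,-0.3],[-1,6.7,-4.7,0.2,-1.9,23.7,-0.3]]'; python3 - <<'E'
from h import *
np.set_printoptions(precision=1,suppress=True)
c=cap('wrist','w1.png');p,px=pts(c)
s=env.state();print(s['force'],s['position'])
m=(p[:,2]>140)&(p[:,2]<240)&(p[:,0]>545)&(p[:,0]<640)&(abs(p[:,1]-70)<60)
q=p[m];print(len(q))
t=q[(q[:,2]>205)];print('top',len(t),t.mean(0),t.min(0),t.max(0))
cv2.imwrite('pics/s1.png',cv2.resize(cap('side')['image'][180:340,180:400,::-1],None,fx=3,fy=3))
E
python3 to.py 0 -78 196
```

```text
time_s: 3.8
position: [514.5, 93.3, 233.5]
orientation: [0.26, 1.989, -0.16]
force: [0.5, 0.4, 0.8]
gripper_width: -0.1
grasp_force: 0.0
[-0.5 -0.3  0.6] [514.7  93.7 233.1]
5475
top 1479 [581.   71.3 214.9] [572.7  40.7 205.1] [591.  101.2 220.4]
target [514.88  92.06 228.96] q [ 0.55  0.01 -0.99 -0.41 -0.71  0.42] err 8.85055917443367e-13
now [514.43  93.84 232.07] F [-0.14 -1.08  0.11] t 3.9
shift cm [ 0.24 -0.16  0.21] turn [ 0.3   0.27 -0.11]
```

View pics/w1.png

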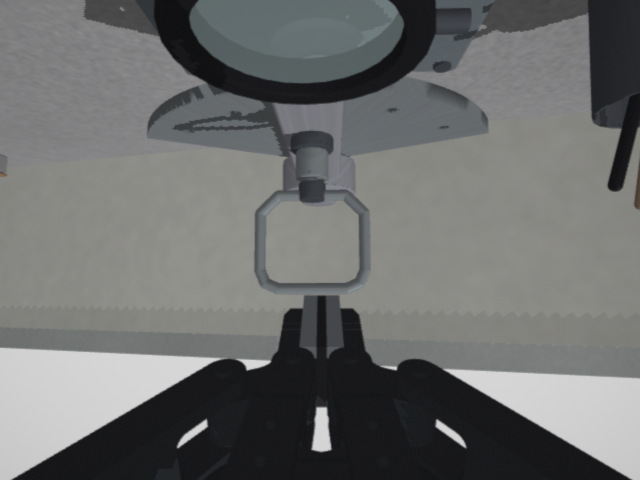

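View pics/s1.png

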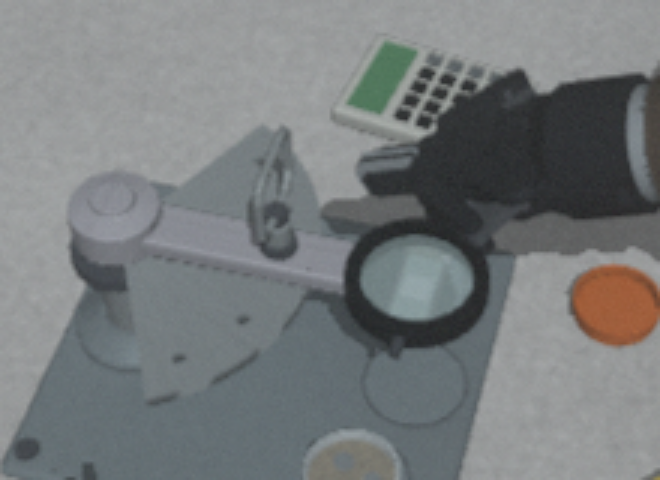

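The wrist view is upside down: image right is robot left. The ring opening spans cols 265–360 and rows 200–285, just ahead of the closed fingertips at col 322, row 295. The ring sits about 2 mm to the tool's right. The side view agrees.

Now I'll go in along the tool axis.

```bash
python3 to.py 0 6 195 25 -2; python3 -m crank '[[-1,0.35,-0.35,0.3,0.3,0.3,0],[-1,0.35,-0.35,0.3,0.3,0.3,0],[-1,0.35,-0.35,2,0.3,0.3,0],[-1,0.35,-0.35,4,0.3,0.3,0],[-1,0.35,-0.35,5,0.3,0.3,0],[-1,0.35,-0.35,5,0.3,0.3,0]]'; python3 to.py 0 6 195 25 -2
```

```text
target [587.94  70.55 192.46] q [ 0.39  0.23 -0.93 -0.63 -0.58  0.31] err 4.831690603168681e-13
now [514.43  93.84 232.07] F [-0.14 -1.08  0.11] t 3.9
shift cm [ 0.37 -0.41  8.65] turn [ 0.3   0.27 -0.11]
time_s: 4.5
position: [555.9, 78.5, 204.4]
orientation: [0.262, 2.0, -0.17]
force: [-0.1, -0.5, -0.1]
gripper_width: -0.1
grasp_force: 0.0
target [587.94  70.55 192.46] q [ 0.39  0.23 -0.93 -0.63 -0.58  0.31] err 2.3245294578089215e-14
now [555.89  78.46 204.44] F [-0.08 -0.53 -0.14] t 4.5
shift cm [-0.33  0.07  3.49] turn [-0.18 -0.36  0.09]
```

```bash
python3 -m crank '[[-1,-0.2,0,0.8,0,-0.3,0],[-1,-0.2,0,1.6,0,-0.3,0],[-1,-0.2,0,2.5,0,-0.3,0],[-1,-0.2,0,3.4,0,-0.3,0],[-1,-0.2,0,3.4,0,-0.3,0],[-1,-0.2,0,3.4,0,-0.3,0]]'; python3 - <<'E'
from h import *
i=cap('side')['image'][180:340,180:400,::-1]; w=cap('wrist')['image'][:,:,::-1]
i=cv2.resize(i,None,fx=2,fy=2); w=cv2.resize(w,(427,320))
cv2.imwrite('pics/a2.png',np.hstack([i[:,60:420],w])[:, :790])
E
python3 to.py 0 6 195 25 -2
```

```text
time_s: 5.1
position: [586.3, 70.5, 193.1]
orientation: [0.262, 1.993, -0.168]
force: [0.3, -0.2, 0.7]
gripper_width: 0.2
grasp_force: 0.0
target [587.94  70.55 192.46] q [ 0.39  0.23 -0.93 -0.63 -0.58  0.31] err 5.684341886080802e-14
now [586.07  70.69 193.4 ] F [0.46 0.38 0.28] t 5.2
shift cm [0.01 0.04 0.21] turn [-0.09  0.05  0.02]
```

View pics/a2.png

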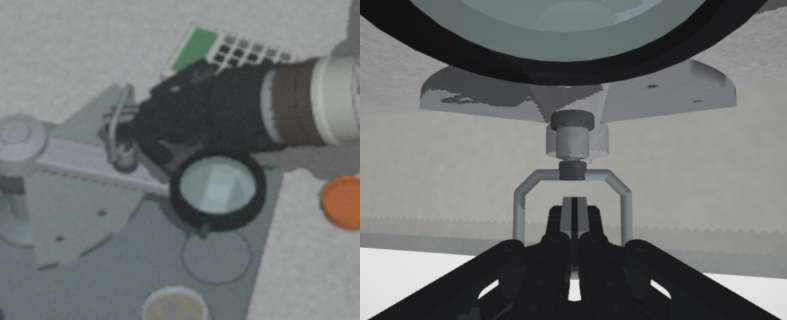

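Fingertip is centred inside the ring and touching nothing. Next I lift in small steps and watch the force.

```bash
python3 -m crank '[[-1,-0.27,0,-0.13,0,0,0],[-1,-0.54,0,-0.25,0,0,0],[-1,-0.54,0,-0.25,0,0,0]]'; python3 -m crank '[[-1,-0.18,0,-0.08,0,0,0],[-1,-0.18,0,-0.08,0,0,0]]';python3 -m crank '[[-1,-0.18,0,-0.08,0,0,0],[-1,-0.18,0,-0.08,0,0,0]]'
```

```text
time_s: 5.5
position: [586.5, 71.0, 200.5]
orientation: [0.262, 1.991, -0.167]
force: [0.4, -0.1, -0.1]
gripper_width: 0.4
grasp_force: 0.0
time_s: 5.7
position: [586.0, 70.8, 201.2]
orientation: [0.261, 1.994, -0.168]
force: [-0.5, 0.0, -1.1]
gripper_width: -0.0
grasp_force: 0.6
time_s: 5.9
position: [585.5, 70.7, 201.9]
orientation: [0.26, 1.996, -0.169]
force: [0.9, 0.4, -6.2]
gripper_width: -0.0
grasp_force: 2.5
```

```bash
python3 -m crank '[[-1,-0.27,0,-0.13,0,0,0],[-1,-0.54,0,-0.25,0,0,0],[-1,-0.72,0,-0.34,0,0,0],[-1,-0.72,0,-0.34,0,0,0],[-1,-0.72,0,-0.34,0,0,0]]'; python3 -m crank '[[-1,-0.27,0,-0.13,0,0,0],[-1,-0.27,0,-0.13,0,0,0],[-1,-0.27,0,-0.13,0,0,0]]'; python3 -c "
from plant import env
for i in range(3):print(env.state()['force'],env.state()['position'])"
```

```text
time_s: 6.4
position: [585.5, 70.6, 210.3]
orientation: [0.26, 1.995, -0.169]
force: [-1.6, 0.7, -8.4]
gripper_width: -0.2
grasp_force: 4.5
time_s: 6.7
position: [585.6, 70.6, 213.5]
orientation: [0.261, 1.995, -0.169]
force: [-2.5, 0.6, -10.2]
gripper_width: -0.0
grasp_force: 5.3
[ -2.49535321   0.59852986 -10.19617348] [585.58738268  70.59744949 213.50444684]
[ -2.49535321   0.59852986 -10.19617348] [585.58738268  70.59744949 213.50444684]
[ -2.49535321   0.59852986 -10.19617348] [585.58738268  70.59744949 213.50444684]
```

Pin lifted about 12 mm at 10 N. Next, the rows for swinging about the pivot.

```bash
cat > rot.py <<'E'
import sys
from kin import *
from plant import env
np.set_printoptions(precision=2,suppress=True)
s=env.state();Rc=R.from_rotvec(s['orientation']);c=np.array([689.5,45.6,0]);dz=float(sys.argv[1])
print(s['position'],s['force'],s['time_s'])
for t in map(float,sys.argv[2:]):
    Z=R.from_euler('z',-t,degrees=True);p=c+Z.apply(s['position']-c)+[0,0,dz]
    print(t,Rc.inv().apply(p-s['position'])/10,np.degrees((Rc.inv()*Z*Rc).as_rotvec()))
E
python3 rot.py 0 2.5 5 10 15 20 21 25
```

```text
[585.59  70.6  213.5 ] [ -2.5   0.6 -10.2] 6.7
2.5 [-0.    0.47 -0.  ] [2.27 0.   1.06]
5.0 [-0.01  0.93  0.01] [4.53 0.01 2.12]
10.0 [-0.05  1.86  0.1 ] [9.06 0.02 4.23]
15.0 [-0.13  2.77  0.26] [13.59  0.03  6.35]
20.0 [-0.24  3.67  0.5 ] [18.12  0.04  8.46]
21.0 [-0.27  3.85  0.55] [19.03  0.04  8.88]
25.0 [-0.38  4.54  0.8 ] [22.65  0.05 10.58]
```

```bash
python3 -m crank '[[-1,0,0.23,0,1.1,0,0.5],[-1,0,0.47,0,2.3,0,1.06],[-1,0,0.7,0,3.4,0,1.6],[-1,-0.01,0.93,0.01,4.5,0,2.1],[-1,-0.02,1.4,0.05,6.8,0,3.2],[-1,-0.05,1.86,0.1,9.1,0,4.2],[-1,-0.05,1.86,0.1,9.1,0,4.2]]'; python3 rot.py 0 1; python3 -m crank '[[-1,0,0.47,0,2.3,0,1.06],[-1,-0.01,0.93,0.01,4.5,0,2.1],[-1,-0.03,1.3,0.05,6.3,0,3],[-1,-0.05,1.68,0.08,8.2,0,3.8],[-1,-0.05,1.68,0.08,8.2,0,3.8],[-1,-0.05,1.68,0.08,8.2,0,3.8]]'; python3 - <<'E'
from h import *
np.set_printoptions(precision=2,suppress=True)
for n in ['top','side']:
    c=cap(n);p,_=pts(c)
    q=p[(p[:,2]>128)&(p[:,2]<141)&(abs(p[:,0]-530)<80)&(abs(p[:,1]-120)<110)]
    # arm bar + frame direction from pivot
    d=q[:,:2]-[689.5,45.6]; r=np.hypot(*d.T); k=(r>60)&(r<260)
    a=np.degrees(np.arctan2(d[k,1],d[k,0])); rr=r[k]
    b=(rr>235); print(n,'n',k.sum(),'theta med',165.1-np.median(a),'frame mid',165.1-(np.percentile(a,1)+np.percentile(a,99))/2)
    if n=='side': i=c['image']
w=cap('wrist')['image'][:,:,::-1]
i=cv2.resize(i[180:340,180:400,::-1],None,fx=2,fy=2);w=cv2.resize(w,(427,320))
cv2.imwrite('pics/a3.png',np.hstack([i[:,:360],w]))
E
python3 rot.py 0 1
```

```text
time_s: 7.4
position: [592.8, 90.6, 214.2]
orientation: [0.433, 1.971, -0.277]
force: [-3.4, 2.8, -10.6]
gripper_width: 0.2
grasp_force: 5.9
[592.82  90.63 214.16] [ -3.38   2.84 -10.58] 7.4
1.0 [-0.    0.19  0.  ] [0.91 0.   0.42]
time_s: 8.0
position: [600.6, 104.7, 214.2]
orientation: [0.59, 1.939, -0.375]
force: [-2.6, 3.5, -10.8]
gripper_width: -0.1
grasp_force: 5.7
top n 1076 theta med 12.54795592593652 frame mid 13.518590107435983
side n 1996 theta med 19.190451618434537 frame mid 19.12733617920165
[599.88 103.49 214.19] [ -3.65   3.38 -11.16] 8.15
1.0 [ 0.    0.19 -0.  ] [0.91 0.   0.42]
```

View pics/a3.png

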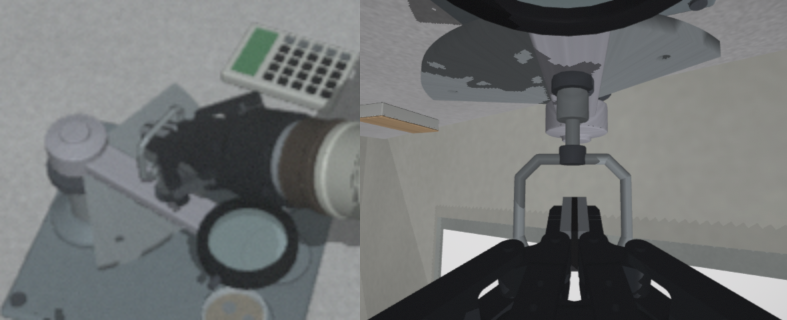

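Arm follows the finger (ring still centred on it at cols 515–631), now at about 19.6°. I'll swing the last 5.4° and lower gently.

```bash
python3 -m crank '[[-1,0,0.25,0,1.2,0,0.6],[-1,0,0.5,0,2.4,0,1.1],[-1,-0.01,0.75,0,3.7,0,1.7],[-1,-0.02,1.0,0.02,4.9,0,2.3],[-1,-0.02,1.0,0.02,4.9,0,2.3],[-1,-0.02,1.0,0.02,4.9,0,2.3]]'; python3 -c "
from plant import env;import numpy as np
p=env.state()['position'];print(166.46-np.degrees(np.arctan2(p[1]-45.6,p[0]-689.5)))"
```

```text
time_s: 8.75
position: [606.1, 112.1, 214.2]
orientation: [0.685, 1.915, -0.436]
force: [-2.6, 4.7, -10.5]
gripper_width: -0.2
grasp_force: 6.0
25.006063323239772
```

```bash
python3 -m crank '[[-1,0.18,0,0.08,0,0,0],[-1,0.36,0,0.17,0,0,0],[-1,0.54,0,0.25,0,0,0],[-1,0.54,0,0.25,0,0,0],[-1,0.54,0,0.25,0,0,0]]';python3 -m crank '[[-1,0.18,0,0.08,0,0,0],[-1,0.27,0,0.13,0,0,0],[-1,0.27,0,0.13,0,0,0]]'
```

```text
time_s: 9.25
position: [606.2, 112.0, 209.0]
orientation: [0.686, 1.914, -0.435]
force: [-4.5, 5.2, -8.6]
gripper_width: -0.2
grasp_force: 5.3
time_s: 9.55
position: [606.2, 111.9, 206.3]
orientation: [0.686, 1.913, -0.435]
force: [-6.0, 5.1, -7.1]
gripper_width: -0.1
grasp_force: 5.0
```

The spring load follows down below the plate's level, so the pin is entering the hole. I keep lowering.

```bash
python3 -m crank '[[-1,0.18,0,0.08,0,0,0],[-1,0.36,0,0.17,0,0,0],[-1,0.54,0,0.25,0,0,0],[-1,0.72,0,0.34,0,0,0],[-1,0.9,0,0.42,0,0,0],[-1,0.9,0,0.42,0,0,0],[-1,0.9,0,0.42,0,0,0]]'; python3 - <<'E'
from h import *
np.set_printoptions(precision=2,suppress=True)
print(env.state()['position'],env.state()['force'])
for n in ['top','side']:
    c=cap(n);p,_=pts(c)
    q=p[(p[:,2]>200)&(p[:,2]<240)&(np.hypot(p[:,0]-605,p[:,1]-116)<45)]
    print(n,len(q),np.percentile(q[:,2],[50,90,98]) if len(q) else '')
w=cap('wrist')['image'][:,:,::-1];cv2.imwrite('pics/a4.png',w)
E
```

```text
time_s: 10.25
position: [606.9, 111.2, 197.5]
orientation: [0.688, 1.91, -0.437]
force: [-0.1, 0.3, 0.1]
gripper_width: 0.3
grasp_force: 0.0
[606.88 111.21 197.53] [-0.11  0.35  0.05]
top 920 [221.16 231.73 238.45]
side 589 [220.4  230.45 238.05]
```

View pics/a4.png

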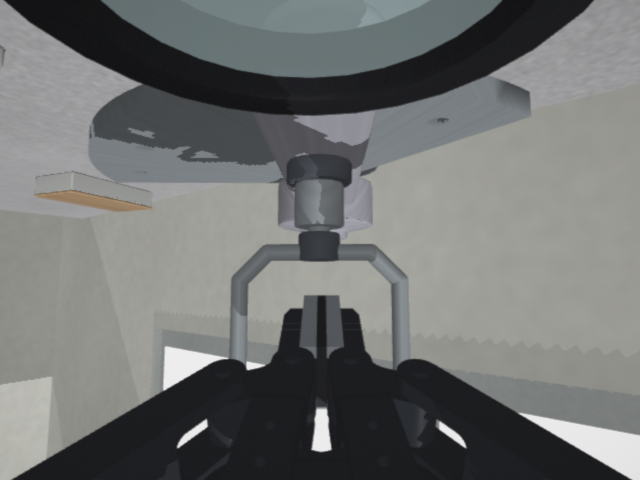

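Force has gone to zero and the knob (col 320, row 245) sits down on the barrel as at the start, so the pin is home. Dropping a little more, then backing straight out.

```bash
python3 -m crank '[[-1,0.36,0,0.17,0,0,0],[-1,0.36,0,0.17,0,0,0],[-1,0.36,0,-1.2,0,0,0],[-1,0.36,0,-2.6,0,0,0],[-1,0.36,0,-4.2,0,0,0],[-1,0.36,0,-6,0,0,0],[-1,0.36,0,-8,0,0,0],[-1,0.36,0,-8,0,0,0]]'; python3 -m crank '[[-1,-4,0,-3,0,0,0],[-1,-8,0,-4,0,0,0],[-1,-12,0,-5,0,0,0],[-1,-12,0,-5,0,0,0],[-1,-12,0,-5,0,0,0]]'; python3 - <<'E'
from h import *
np.set_printoptions(precision=2,suppress=True)
print(env.state()['position'],env.state()['force'])
for n in ['top','side']:
    c=cap(n);p,_=pts(c)
    q=p[(p[:,2]>195)&(p[:,2]<232)&(np.hypot(p[:,0]-605,p[:,1]-116)<45)]
    if len(q): print(n,'ring',len(q),q.mean(0),np.percentile(q[:,2],[50,90,98]))
    q=p[(p[:,2]>128)&(p[:,2]<141)&(abs(p[:,0]-530)<80)&(abs(p[:,1]-174)<50)]
    r=np.hypot(q[:,0]-689.5,q[:,1]-45.6);q=q[r>158]
    ce,rr=cv2.minEnclosingCircle(q[:,:2].astype(np.float32));print('mag',len(q),ce,rr)
    cv2.imwrite(f'pics/{n}5.png',c['image'][:,:,::-1])
    for t in ['culture_dish','slide_holder','pen_pot','calculator']:
        for x in env.trace(n,t)[:4]:
            q,_=pts(c,x['region']);
            if len(q):print(t,round(x['conf'],2),np.median(q,0))
E
```

```text
time_s: 11.2
position: [548.6, 160.2, 227.1]
orientation: [0.683, 1.914, -0.436]
force: [-0.2, -0.0, -0.7]
gripper_width: -0.3
grasp_force: 0.0
time_s: 11.7
position: [553.2, 154.9, 356.6]
orientation: [0.688, 1.913, -0.437]
force: [-0.4, -0.7, -2.0]
gripper_width: 0.2
grasp_force: 0.0
[553.24 154.93 356.58] [-0.38 -0.74 -2.  ]
top ring 154 [600.82 110.59 217.99] [220.35 222.58 223.38]
mag 1954 (533.5634765625, 171.39013671875) 49.73807907104492
culture_dish 0.91 [362.49 277.09  17.21]
culture_dish 0.75 [482.38 291.25  17.31]
culture_dish 0.74 [317.67 188.35  17.07]
culture_dish 0.61 [351.67  17.39  16.99]
slide_holder 0.6 [492.58   3.69  20.83]
pen_pot 0.73 [688.8  284.69  91.82]
calculator 0.69 [ 479.96 -181.98   19.8 ]
side ring 155 [604.21 116.41 215.3 ] [218.81 222.17 223.48]
mag 1718 (534.7535400390625, 174.7508544921875) 51.974456787109375
culture_dish 0.86 [482.78 295.3   16.68]
culture_dish 0.85 [535.71 179.52  30.58]
culture_dish 0.79 [319.77 193.44  16.69]
culture_dish 0.74 [364.37 281.43  16.79]
slide_holder 0.9 [493.05   6.17  20.74]
pen_pot 0.98 [679.95 287.83  76.97]
calculator 0.46 [680.14 288.4   77.17]
calculator 0.39 [ 527.97 -233.04   19.  ]
```

View pics/side5.png

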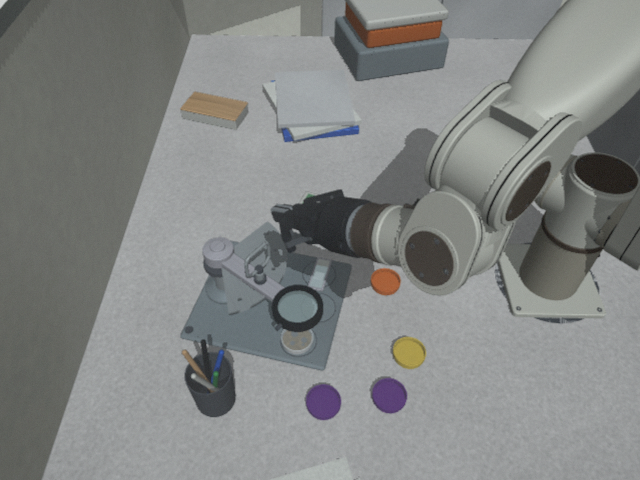

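The magnifier (298,307) stands over the dish (298,340; centres about 2 mm apart from above). The ring top is back at its starting height, nothing else has moved, and the robot is clear.

```bash
python3 -c "
from plant import env
print(env.state()['qd'],env.sign_off())"
```

```text
the job is handed in; nothing more can be done
[ 0.00063692 -0.00554581  0.005493    0.00137951  0.00019936 -0.00067144] None
```

The job is handed in: the magnifier was swung one hole to the robot's left and the pin is home in that hole; the last camera check put the magnifier about 2 mm from the dish centre, with nothing else seen to move.

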